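Top up the soap tube to its fill line

TASK

Top up the clear soap tube on the counter: take round soaps from the wooden rack, where they stand on edge, and stack them flat in the tube on the soap already in it until the top of the stack is level with the dark line round the tube. The soaps come in two thicknesses, so choose the ones that bring it out level. Leave the spare soap standing in its place in the rack, and the sample soap on its board and everything else on the counter as they are.

Things in the scene. Friction and masses are not known exactly. Their poses are not given: they have to be found in the camera images.
- fill_line (a point): The point on the tube's axis at the height of its dark fill line: 84 mm above the tube's inner floor, 14 mm below its rim; z up. Two opposite finger slots in the tube, 38 mm wide, open at the top and reaching down to the foot, face this frame's +y and -y: a soap pinched across its rim can be lowered right down with the fingers in the slots.
- tube: The clear tube, fixed upright on the counter: 64 mm wide inside, walls 3 mm, flared rim (about 80 mm across) 110 mm above the counter, on a round wooden foot 104 mm wide and 12 mm high whose top is the tube's inner floor. Origin: centre of the foot's underside; axes as fill_line.
- rack: The wooden soap rack, fixed: 270 mm long (its x axis), 90 mm wide, two end boards 12 mm thick and 50 mm high joined by two round dowels along x, 12 mm in diameter, centres 40 mm apart and 28 mm above the counter. Three soaps stand on edge across the dowels, about 80 mm apart, flat faces towards the ends, in any order. Origin: centre of its underside.
- thin_a_mid (a point): One of the rack's soaps: a round soap puck, 60 mm in diameter and 24 mm thick, mauve, standing on its rim across the two dowels of the rack at the start (its centre then 58 mm above the counter). This point is its centre; its x axis is the axis of the disc (square to the flat faces): level while it stands, upright when it lies flat.
- thin_b_mid (a point): One of the rack's soaps: a round soap puck, 60 mm in diameter and 24 mm thick, mauve, standing on its rim across the two dowels of the rack at the start (its centre then 58 mm above the counter). This point is its centre; its x axis is the axis of the disc (square to the flat faces): level while it stands, upright when it lies flat.
- thick_c_mid (a point): One of the rack's soaps: a round soap puck, 60 mm in diameter and 36 mm thick, mauve, standing on its rim across the two dowels of the rack at the start (its centre then 58 mm above the counter). This point is its centre; its x axis is the axis of the disc (square to the flat faces): level while it stands, upright when it lies flat.
- old_thin_mid (a point): A round soap puck, 60 mm in diameter and 24 mm thick, mauve, lying flat. This point is its centre, z is the axis of the disc. At the start either this one lies on the tube's floor and the other flat soap is the sample on the dark board, or the other way round. 
- old_thick_mid (a point): A round soap puck, 60 mm in diameter and 36 mm thick, mauve, lying flat. This point is its centre, z is the axis of the disc. At the start either this one lies on the tube's floor and the other flat soap is the sample on the dark board, or the other way round. 
- board: The sample board, dark wood, 100 x 100 mm, 12 mm high, fixed at the far middle of the work area; the sample soap lies on it. Origin: centre of its underside.
- rabbit: A lavender-coloured rabbit-shaped candle, 52 mm wide and 105 mm high to its ears, standing in the middle between rack and tube. Origin: centre of its underside. To be left alone.
- candle: A glass candle jar with wooden lid, 72 mm wide, 85 mm high, at the left. Origin: centre of its underside. To be left alone.
- lotion: A white pump bottle, 52 mm wide, 130 mm high, at the left. Origin: centre of its underside. To be left alone.
- diffuser: An amber bottle, 56 mm wide, 130 mm high, at the right. Origin: centre of its underside. To be left alone.
- tin: A round aluminium tin, 76 mm wide, 36 mm high, at the right. Origin: centre of its underside. To be left alone.
- wrapped_bar: A wrapped bar of soap, 60 x 95 x 28 mm, lying near the robot. Origin: centre of its underside. To be left alone.
There are look-alikes about, which are no part of the job. Leave any green look-alike of the part that bears thin_a_mid alone.

How it is judged (in metres and radians):
At the end, for the whole second after the job is handed in: The soaps taken lie flat in the tube (within 8 mm of its axis), the uppermost with its top within 4 mm of the line, none above; the other rack soaps stand within 20 mm of their places; the tube's first soap and the sample lie flat within 12 mm of theirs; all at rest (((horizontal distance between thin_a_mid and fill_line below 0.008 m and z of thin_a_mid in the frame of fill_line below -0.008 m and angle between the x axis of thin_a_mid and the z axis of fill_line, either way round below 0.1 rad) or (distance of thin_a_mid from where it was at the start of the episode below 0.02 m and angle between the x axis of thin_a_mid and the z axis of fill_line, either way round above 1.3 rad)) and ((horizontal distance between thin_b_mid and fill_line below 0.008 m and z of thin_b_mid in the frame of fill_line below -0.008 m and angle between the x axis of thin_b_mid and the z axis of fill_line, either way round below 0.1 rad) or (distance of thin_b_mid from where it was at the start of the episode below 0.02 m and angle between the x axis of thin_b_mid and the z axis of fill_line, either way round above 1.3 rad)) and ((horizontal distance between thick_c_mid and fill_line below 0.008 m and z of thick_c_mid in the frame of fill_line below -0.014 m and angle between the x axis of thick_c_mid and the z axis of fill_line, either way round below 0.1 rad) or (distance of thick_c_mid from where it was at the start of the episode below 0.02 m and angle between the x axis of thick_c_mid and the z axis of fill_line, either way round above 1.3 rad)) and (((horizontal distance between thin_a_mid and fill_line below 0.008 m and z of thin_a_mid in the frame of fill_line below -0.008 m and angle between the x axis of thin_a_mid and the z axis of fill_line, either way round below 0.1 rad) and z of thin_a_mid in the frame of fill_line above -0.016 m) or ((horizontal distance between thin_b_mid and fill_line below 0.008 m and z of thin_b_mid in the frame of fill_line below -0.008 m and angle between the x axis of thin_b_mid and the z axis of fill_line, either way round below 0.1 rad) and z of thin_b_mid in the frame of fill_line above -0.016 m) or ((horizontal distance between thick_c_mid and fill_line below 0.008 m and z of thick_c_mid in the frame of fill_line below -0.014 m and angle between the x axis of thick_c_mid and the z axis of fill_line, either way round below 0.1 rad) and z of thick_c_mid in the frame of fill_line above -0.022 m)) and linear speed of each of thin_a, thin_b, thick_c below 0.02 m/s and distance of each of old_thin_mid, old_thick_mid from where it was at the start of the episode below 0.012 m and angle between each of old_thin_mid, old_thick_mid's own z axis and vertical below 0.1 rad); the robot touches nothing.
It fails at once if a thing that is no part of the job is knocked over or shifted by more than 25 mm (distance of any of rabbit, candle, diffuser, tin, wrapped_bar, lotion from where it was at the start of the episode above 0.025 m or angle between any of rabbit, candle, diffuser, tin, wrapped_bar, lotion's own z axis and vertical above 0.4 rad).
It also fails if it takes over 69 s, if anything falls off the work surface, if the arm or the gripper's body presses on something with over 40 N, if the wrist force passes 120 N, or if a joint passes its speed limit or range.

ROBOT

A 6-joint arm with a two-finger parallel gripper is mounted at the origin on the work surface. World frame = base frame: x ahead of the robot, y to its left, z up, the work surface at z = 0. Lengths are in m, angles in degrees, forces in N, time in s.
With the tool pointing down it reaches from about 0.3 to 0.85 m from the base axis. Payload 5.4 kg.
Tool frame: the origin (TCP) lies on the centre line of the jaws, within the pads' length; the fingertips stand bot.nose_length ahead of it and the grasp point (between the pads) lies 6 mm ahead of it (bot.nose_length is the distance from the TCP to the fingertips, in m); z points along the fingers, y is the line along which they close (so a half turn about z gives the same grasp; the last joint's range is limited). The gripper opens to 85 mm and grips with 20 to 120 N. Pads are 22 mm wide; open, the fingers measure 114 mm over their backs; the gripper's body (76 mm by 85 mm) begins 54 mm behind the grasp point. The pads swing forward as they close: fully open they stand 13 mm farther back than shut.
Start: joints at [54.081, 9.076, 91.501, -0, 79.423, -12.038], TCP at [0.233, 0.526, 0.256] pointing down, gripper open.
Joint ranges: [-166.64, 166.64], [-54.1, 131.32], [10.49, 154.53], [-73.88, 253.88], [9.74, 151.15], [-171.62, 171.62]. Speed limits (degrees/s): [147.25, 147.25, 180, 180, 180, 180].

INTERFACE

Orientations are given as a 3x3 rotation matrix whose columns are the frame's x, y, z axes.
In Python, from cell import bot gives the robot as it stands.
- The arm moves only by the tool jog_arm, never from a script. Its argument "plan" is a list of rows, each a list of 2 entries, a list of its own where there are three numbers: the shift along the world's x, y, z in cm, then the turn, a rotation vector about the world's x, y, z in rad. A call has exactly 5 rows; each row is the pose to reach, as a shift and turn from the pose commanded when the call began; what a row does not reach only later rows make up. A row lasts 1/8 s, in which the tool goes at most 62.5 mm and 10.7 degrees, less where a joint would pass 70% of its speed; a pose out of reach is approached as far as the arm can. A call with a gripper value outside its range is refused whole. "fingers" is the opening, from 0 (shut) to 1 (fully open), set as the call begins (left out, the last holds). The fingers move at their own pace and stop on an object; "grip_force" is the grip in N (left out, the last holds). Time passes only in rows, so rows that repeat a pose let the fingers close, or fill a call up. It gives the time, the measured TCP pose, the force, the opening and the grip force at its end, in the units of the state.
- bot.read_state(): the state, without advancing time (a new reading comes with each control period).
- bot.read_camera(name): name is "scene" or "top" or "wrist"; returns a dict with "img" (420x560x3 uint8, red, green, blue), "depth" (420x560 float32, m along the optical axis (not along the pixel's ray), 0 where there is no reading), "K" (3x3 intrinsics, pixels), "rvec" (rotation vector, rad) and "tvec" (3), from world to camera coordinates, as OpenCV has them. Camera axes: x right, y down, z forward; pixel columns grow to the right and rows downward; lengths in m; the calibration is good to about 2 mm. A picture is of the moment at which its call begins.
- bot.finish_job(): hands the job in; it is judged then, once.
The state is a dict: "time": time; "q": joint angles; "joint_velocities": joint speeds; "joint_torque": joint torques, N m; "tool_pos": TCP position; "ee_rot": TCP orientation; "contact_force": force on the tool from outside, world axes, zero at the start; "wrist_torque": the same for the moment, N m; "width": opening from 0.0 (shut) to 1.0 (fully open); "finger_force": force on a finger pad.
Only numpy, scipy, OpenCV 4.12 (cv2) and the standard library are available. Lean on these libraries where they do the work, as an engineer would, in place of code of your own. Each camera call takes 0.05 s, during which the arm holds its last target. There are 200 camera calls.

## Working session

There is one attempt and no reset: what is moved stays moved. The work goes in short steps, Python scripts to look and compute and a tool call to move; the robot and the scene stay as the last step left them, time stands still between calls to the robot, and variables do not carry over. Pictures are saved under pics/ and viewed, at most 10 in all, crops included, and the job is handed in when it is done.

Besides the shell and the picture viewer there is one more tool, called after "Emit:" by a JSON object that holds its "name" and its "arguments". jog_arm: Moves the arm, as the interface text tells. Its arguments: {"type":"object","properties":{"plan":{"type":"array"},"fingers":{"type":"number"},"grip_force":{"type":"number"}},"required":["plan"]}

```bash
mkdir -p pics; ls; cat > h.py <<'E'
import numpy as np, cv2
from cell import bot
def cam(n):
    c=bot.read_camera(n); R=cv2.Rodrigues(np.array(c["rvec"],float))[0]; t=np.array(c["tvec"],float).ravel()
    d=c["depth"]; K=np.array(c["K"]); v,u=np.mgrid[:d.shape[0],:d.shape[1]]
    P=np.stack([(u-K[0,2])/K[0,0]*d,(v-K[1,2])/K[1,1]*d,d],-1)
    W=(P-t)@R; W[d==0]=np.nan
    return c["img"],W,K,R,t
def save(n,img): cv2.imwrite("pics/"+n,img[:,:,::-1])
E
python3 - <<'E'
from h import *
for n in("scene","top"):
    i,W,K,R,t=cam(n); save(n+"0.png",i); np.savez(n+"0.npz",i=i,W=W,K=K,R=R,t=t)
print(bot.nose_length,bot.read_state())
E
```

```text
pics
0.025 {'time': 0.1, 'q': array([ 5.40834629e+01,  9.11100673e+00,  9.15666806e+01, -2.23284405e-04,
        7.94227329e+01, -1.20387564e+01]), 'joint_velocities': array([-0.04790798, -0.10272522, -0.18494575, -0.0104279 , -0.01226507,
       -0.00411478]), 'joint_torque': array([-6.97840751e-04, -3.96992004e+01, -3.32339144e+01, -2.13816484e-04,
        4.21105113e-03,  6.67749536e-07]), 'tool_pos': array([0.23247509, 0.52535092, 0.25538097]), 'ee_rot': array([[-9.14411106e-01,  4.04785472e-01, -1.02501977e-03],
       [ 4.04786608e-01,  9.14410073e-01, -1.42167967e-03],
       [ 3.61813125e-04, -1.71491396e-03, -9.99998464e-01]]), 'contact_force': array([-0.09766341,  0.59033448, -0.47552148]), 'wrist_torque': array([ 0.02447434,  0.00443554, -0.00838788]), 'finger_force': 0.0, 'width': 1.0018018001001223}
```

View pics/scene0.png

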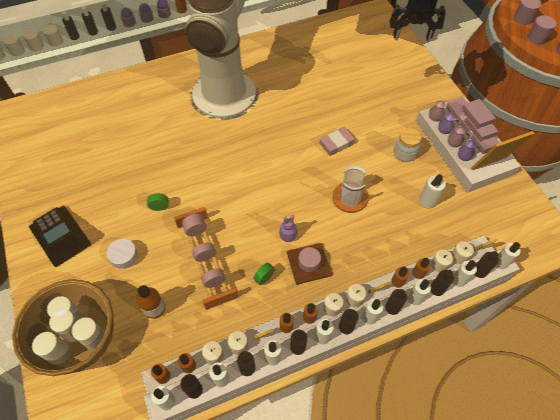

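View pics/top0.png

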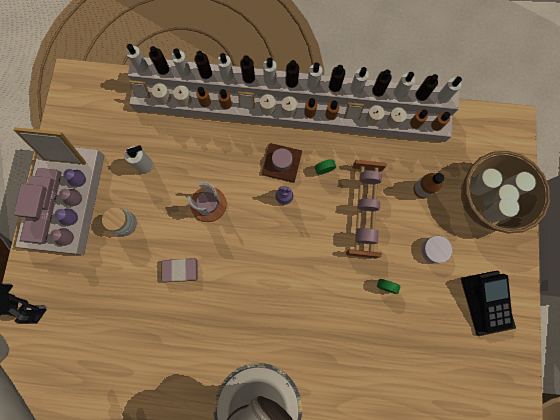

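The top view shows the rack at about (368,208) with mauve soaps at (371,176), (368,204) and (367,237). The tube is at (207,203) and the sample on its board at (282,160). Look-alikes are the green pucks at (326,167) and (389,287), the sample (282,160), and the mauve display items at the left, (40,200). I want the three mauve ones in the rack.

```bash
python3 - <<'E'
from h import *
z=np.load("top0.npz");i,W,K,R,t=[z[k] for k in("i","W","K","R","t")]
hsv=cv2.cvtColor(i,cv2.COLOR_RGB2HSV)
print("cam",-R.T@t,K[0,0])
for u,v in((371,176),(368,204),(367,237),(282,160),(207,203),(284,192),(430,180),(438,250)): print(u,v,hsv[v,u],W[v,u].round(3))
x=W[v-3:v,u]
m=((hsv[...,0]>140)&(hsv[...,0]<178)&(hsv[...,1]>25)).astype(np.uint8)
n,l,s,c=cv2.connectedComponentsWithStats(m)
for k in range(1,n):
    if s[k,4]>60 and s[k,0]>150:
        P=W[l==k];P=P[np.isfinite(P[:,0])]; top=P[P[:,2]>np.nanpercentile(P[:,2],90)-.004]
        print(s[k],np.nanpercentile(P,[2,50,98],axis=0).round(3).tolist(),"top",top.mean(0).round(4),len(top))
# tube rim / foot
def reg(u0,u1,v0,v1,zl,zh):
    Q=W[v0:v1,u0:u1];mm=(Q[...,2]>zl)&(Q[...,2]<zh);P=Q[mm];print("reg",zl,zh,len(P),np.nanpercentile(P,[1,50,99],axis=0).round(3).tolist(), cv2.minAreaRect((P[:,:2]*1000).astype(np.float32)) if len(P)>5 else 0);
reg(180,235,178,230,.095,.13)
reg(180,235,178,230,.006,.018)
reg(180,235,178,230,.03,.09)
reg(340,395,155,262,.043,.055)
reg(340,395,155,165+4,.04,.055)
reg(340,395,247,262,.04,.055)
reg(255,310,140,185,.008,.018)
big=cv2.resize(i[145:265,330:400],None,fx=5,fy=5,interpolation=2); big2=cv2.resize(i[140:260,180:255],None,fx=5,fy=5,interpolation=2)
save("c1.png",np.hstack([big,big2]))
E
```

```text
cam [ 0.30464011 -0.02020894  1.15996216] 407.41785672192754
371 176 [178  50 122] [ 0.642 -0.241  0.086]
368 204 [179  51 116] [ 0.562 -0.238  0.087]
367 237 [179  48 122] [ 0.473 -0.241  0.087]
282 160 [178  52 123] [0.673 0.007 0.051]
207 203 [177  54 127] [0.529 0.204 0.036]
284 192 [136  64  68] [ 0.573 -0.009  0.081]
430 180 [ 14 191  60] [ 0.643 -0.397  0.103]
438 250 [  2  22 165] [ 0.466 -0.45   0.034]
[272 155  19  16  83] [[0.651, -0.015, 0.022], [0.656, 0.013, 0.045], [0.684, 0.036, 0.052]] top [0.6635 0.0166 0.0491] 32
[361 171  20  13 139] [[0.634, -0.268, 0.046], [0.636, -0.239, 0.076], [0.656, -0.217, 0.09]] top [ 0.6467 -0.2398  0.086 ] 42
[197 192  21  21 138] [[0.508, 0.179, 0.025], [0.537, 0.198, 0.037], [0.558, 0.231, 0.042]] top [0.5377 0.2038 0.0379] 93
[358 199  22  12 129] [[0.555, -0.27, 0.05], [0.561, -0.237, 0.077], [0.577, -0.216, 0.089]] top [ 0.5684 -0.2403  0.0857] 41
[356 228  22  16 160] [[0.462, -0.27, 0.057], [0.476, -0.233, 0.08], [0.496, -0.216, 0.091]] top [ 0.4804 -0.2405  0.0872] 49
[186 259  11  21 108] [[0.314, 0.208, 0.016], [0.34, 0.221, 0
[... 814 characters left out ...]
, [0.698, -0.2, 0.054]] ((563.7147827148438, -244.60833740234375), (89.49006652832031, 271.21295166015625), 89.80709075927734)
reg 0.04 0.055 148 [[0.685, -0.288, 0.042], [0.691, -0.244, 0.05], [0.699, -0.201, 0.054]] ((692.242919921875, -244.72232055664062), (14.26408576965332, 90.1140365600586), 0.13062480092048645)
reg 0.04 0.055 146 [[0.428, -0.286, 0.041], [0.434, -0.242, 0.05], [0.44, -0.2, 0.054]] ((434.2466125488281, -242.94883728027344), (12.50053596496582, 87.01277923583984), 0.0779004618525505)
reg 0.008 0.018 713 [[0.627, -0.043, 0.008], [0.668, 0.006, 0.013], [0.731, 0.061, 0.018]] ((682.7675170898438, 8.500873565673828), (99.5930404663086, 107.1003646850586), 82.25074768066406)
```

View pics/c1.png

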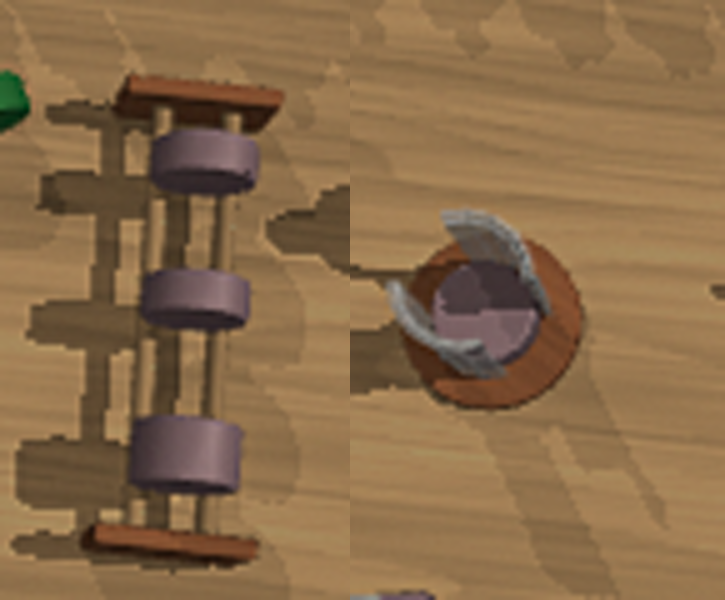

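The crop shows the thick soap nearest the robot (top view 367,237) and two thin ones behind it. The soap in the tube has its top at z≈37 mm, so it is the thin one, and the sample (top ≈50 mm) is the thick one. The 60 mm still needed is the thick soap plus one thin. Next I'll fit the tube axis, slot direction and soap centres.

```bash
python3 - <<'E'
from h import *
from scipy.optimize import least_squares
Wt={}
for n in("top","scene"):
    z=np.load(n+"0.npz");i,W,K,R,t=[z[k] for k in("i","W","K","R","t")]
    P=W.reshape(-1,3);P=P[np.isfinite(P[:,0])]
    Q=P[(np.hypot(P[:,0]-.535,P[:,1]-.206)<.055)]
    for zl,zh in((.05,.1),(.1,.118),(.008,.016)):
        q=Q[(Q[:,2]>zl)&(Q[:,2]<zh)]
        f=least_squares(lambda p:np.hypot(q[:,0]-p[0],q[:,1]-p[1])-p[2],[.535,.206,.035],loss="soft_l1",f_scale=.002).x
        a=np.degrees(np.arctan2(q[:,1]-f[1],q[:,0]-f[0]))
        print(n,zl,len(q),f.round(4),np.histogram(a,np.arange(-180,181,15))[0])
    q=Q[(Q[:,2]>.03)&(Q[:,2]<.045)&(np.hypot(Q[:,0]-.535,Q[:,1]-.206)<.03)];print("oldtop",len(q),np.median(q,0).round(4))
    hsv=cv2.cvtColor(i,cv2.COLOR_RGB2HSV);mv=((hsv[...,0]>140)&(hsv[...,1]>25)&(hsv[...,1]<110)).ravel()
    P=W.reshape(-1,3)[mv]
    for x in(.48,.567,.647):
        q=P[(abs(P[:,0]-x)<.035)&(abs(P[:,1]+.243)<.045)&(P[:,2]>.04)]
        tp=q[q[:,2]>.08]; print(n,x,len(q),np.percentile(q,[3,97],axis=0).round(3).tolist(),"top x",np.percentile(tp[:,0],[3,97]).round(3),tp.mean(0).round(3))
E
```

```text
top 0.05 107 [0.5312 0.2059 0.0335] [11  9  0  0  0  0  7  3  0  2  8 12 16 13  0  0  0  0  5  7  3  1  3  7]
top 0.1 136 [0.5322 0.2067 0.0354] [ 6  5  0  0  0  0  6  7  9 10 10 10 11  7  0  0  0  0  8 11  9  9 10  8]
top 0.008 413 [0.5322 0.2078 0.0438] [25 26 27 30 28 26 24 24 22 18 11  0  0  2 15 19 17  8  0 11 20 19 21 20]
oldtop 299 [0.5345 0.2054 0.0368]
top 0.48 265 [[0.462, -0.269, 0.061], [0.496, -0.217, 0.091]] top x [0.463 0.496] [ 0.479 -0.243  0.086]
top 0.567 203 [[0.555, -0.27, 0.051], [0.576, -0.217, 0.09]] top x [0.556 0.576] [ 0.566 -0.243  0.086]
top 0.647 204 [[0.634, -0.268, 0.048], [0.655, -0.218, 0.091]] top x [0.634 0.655] [ 0.645 -0.243  0.086]
scene 0.05 399 [0.5357 0.2078 0.0338] [20 17  0  0  0  0 16 27 26 32 29 28 20 15  0  0  0  0 15 28 33 34 31 28]
scene 0.1 134 [0.5354 0.2077 0.0356] [10  8  0  0  0  0  3  5  9  7  5  6  6  5  0  0  0  0  6 11 13 12 16 12]
scene 0.008 341 [0.5348 0.208  0.0437] [ 8 17 19 22 18 20 21 20 21 26 20 21 20 20 15 18 18 14  3  0  0  0  0  0]
oldtop 43 [0.5178 0.2183 0.0368]Traceback (most recent call last):
  File "<stdin>", line 18, in <module>
    return _quantile_unchecked(
        a, q, axis, out, overwrite_input, method, keepdims, weights)
    return _ureduce(a,
                    func=_quantile_ureduce_func,
    ...<5 lines>...
                    overwrite_input=overwrite_input,
                    method=method)
    r = func(a, **kwargs)
    result = _quantile(arr,
                       quantiles=q,
    ...<2 lines>...
                       out=out,
                       weights=wgt)
    slices_having_nans = np.isnan(arr[-1, ...])
                                  ~~~^^^^^^^^^
IndexError: index -1 is out of bounds for axis 0 with size 0
```

Emit:
{"name": "jog_arm", "arguments": {"plan": [[[11,-30,5],[0,0,0.417]],[[11,-30,5],[0,0,0.417]],[[11,-60,5],[0,0,0.417]],[[11,-70,5],[0,0,0.417]],[[11,-70,5],[0,0,0.417]]], "fingers": 1}}

```text
time: 0.72
tool_pos: [0.2959, 0.229, 0.2849]
ee_rot: [[-1.0, -0.001, 0.0], [-0.001, 1.0, -0.0], [-0.0, -0.0, -1.0]]
contact_force: [1.6, -0.9, 0.7]
width: 0.996
finger_force: 0.0
```

The slots lie along about 60° from +x, with the tube axis near (0.5335, 0.207). I'll pinch each soap with the tool tilted 45° towards +x, swing it 90° and lay it flat on free counter at about (0.40, 0.08). Then I'll regrip from above and lower it through the slots.

Emit:
{"name": "jog_arm", "arguments": {"plan": [[[10,-42,0],[0,-0.785,0]],[[10,-47,0],[0,-0.785,0]],[[10,-47,-5],[0,-0.785,0]],[[10,-47,-10],[0,-0.785,0]],[[10,-47,-12],[0,-0.785,0]]]}}

```text
time: 1.35
tool_pos: [0.4214, -0.0173, 0.2397]
ee_rot: [[-0.748, -0.011, 0.664], [-0.001, 1.0, 0.016], [-0.664, 0.011, -0.748]]
contact_force: [0.1, 1.1, 0.2]
width: 1.0
finger_force: 0.0
```

```bash
python3 -c "
from h import *
s=bot.read_state();print(s['time'],s['q'].round(1),s['tool_pos'].round(4),s['ee_rot'].round(3).tolist())"
```

```text
1.35 [ -35.8  -54.   147.1   29.1   55.4 -136.1] [ 0.4214 -0.0173  0.2397] [[-0.748, -0.011, 0.664], [-0.001, 1.0, 0.016], [-0.664, 0.011, -0.748]]
```

Emit:
{"name": "jog_arm", "arguments": {"plan": [[[1,-8,0],[0,0,0]],[[1,-16,0],[0,-0.06,0]],[[0,-22.6,-2],[0,-0.06,0]],[[0,-22.6,-6],[0,-0.06,0]],[[0,-22.6,-9],[0,-0.06,0]]]}}

```text
time: 1.98
tool_pos: [0.4428, -0.2102, 0.1955]
ee_rot: [[-0.749, 0.038, 0.662], [0.04, 0.999, -0.013], [-0.662, 0.017, -0.75]]
contact_force: [0.9, -0.4, -0.7]
width: 1.001
finger_force: 0.0
```

```bash
python3 -c "
from h import *
s=bot.read_state();print(s['time'],s['q'].round(1),s['tool_pos'].round(4),s['ee_rot'].round(3).tolist())
i,W,K,R,t=cam('wrist');save('w1.png',i)
hsv=cv2.cvtColor(i,cv2.COLOR_RGB2HSV);mv=((hsv[...,0]>140)&(hsv[...,1]>25)&(hsv[...,1]<110)).ravel();P=W.reshape(-1,3)[mv];P=P[np.isfinite(P[:,0])]
for x in(.48,.566,.645):
  q=P[(abs(P[:,0]-x)<.035)&(abs(P[:,1]+.243)<.045)&(P[:,2]>.04)]
  if len(q):print(x,len(q),np.percentile(q,[2,98],axis=0).round(3).tolist())
"
```

```text
1.975 [ -60.1  -23.1  136.2   45.5   52.6 -171.6] [ 0.4428 -0.2102  0.1955] [[-0.749, 0.038, 0.662], [0.04, 0.999, -0.013], [-0.662, 0.017, -0.75]]
0.48 3363 [[0.463, -0.271, 0.042], [0.495, -0.217, 0.088]]
0.566 1656 [[0.556, -0.272, 0.042], [0.576, -0.218, 0.087]]
0.645 963 [[0.635, -0.272, 0.047], [0.654, -0.218, 0.087]]
```

View pics/w1.png

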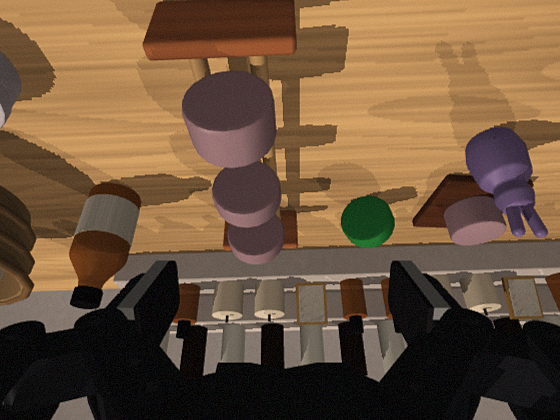

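The wrist view shows the thick soap in front at (228,118), the thin ones behind it at (247,193) and (256,238), and a green look-alike at (368,221). Joint 6 is at its limit, so I'll turn the gripper half round, which gives the same grasp.

Emit:
{"name": "jog_arm", "arguments": {"plan": [[[-1,-1,0],[0.123,0,-0.14]],[[-2,-2,0],[0.246,0,-0.28]],[[-2,-3,0],[0.37,0,-0.42]],[[-2,-3.3,0],[0.493,-0.01,-0.56]],[[-2,-3.3,0],[0.616,-0.012,-0.7]]]}}

```text
time: 2.65
tool_pos: [0.4227, -0.2411, 0.1963]
ee_rot: [[-0.413, 0.624, 0.663], [0.828, 0.561, -0.013], [-0.38, 0.544, -0.748]]
contact_force: [-0.7, 0.4, -0.5]
width: 1.0
finger_force: 0.0
```

Emit:
{"name": "jog_arm", "arguments": {"plan": [[[0,0,0],[0.123,0,-0.14]],[[0,0,0],[0.246,0,-0.28]],[[0,0,0],[0.37,0,-0.42]],[[0,0,0],[0.493,-0.01,-0.56]],[[0,0,0],[0.616,-0.012,-0.7]]]}}

```text
time: 3.28
tool_pos: [0.4228, -0.2407, 0.1962]
ee_rot: [[0.257, 0.704, 0.662], [0.944, -0.33, -0.015], [0.208, 0.629, -0.75]]
contact_force: [-0.1, 0.5, -0.2]
width: 0.998
finger_force: 0.0
```

Emit:
{"name": "jog_arm", "arguments": {"plan": [[[0,0,0],[0.123,0,-0.14]],[[0,0,0],[0.246,0,-0.28]],[[0,0,0],[0.37,0,-0.42]],[[0,0,0],[0.493,-0.01,-0.56]],[[0,0,0],[0.616,-0.012,-0.7]]]}}

```text
time: 3.9
tool_pos: [0.4228, -0.2407, 0.1962]
ee_rot: [[0.721, 0.213, 0.659], [0.297, -0.955, -0.016], [0.626, 0.207, -0.752]]
contact_force: [0.4, 0.2, 0.1]
width: 0.999
finger_force: 0.0
```

```bash
cat >> h.py <<'E'
def rotz(zx,zz,sx,sz): pass
def goal(pos,x,y):
    "shift cm and rotvec from measured pose to TCP pos, tool x,y"
    s=bot.read_state(); x=np.array(x,float);x/=np.linalg.norm(x);y=np.array(y,float);y/=np.linalg.norm(y)
    T=np.stack([x,y,np.cross(x,y)],1)
    print("t",round(s['time'],2),"q",s['q'].round(1),"shift",((np.array(pos)-s['tool_pos'])*100).round(2),"rv",cv2.Rodrigues(T@np.array(s['ee_rot']).T)[0].ravel().round(3))
E
sed -i '/^def rotz/d' h.py
python3 -c "
from h import *
goal([.415,-.243,.122],[1,0,1],[0,-1,0])
i,W,K,R,t=cam('wrist');s=bot.read_state();print('cam in tool',np.array(s['ee_rot']).T@(-R.T@t-s['tool_pos']))"
```

```text
t 3.9 q [-65.8 -22.1 135.3  45.8  56.1 -15.6] shift [-0.78 -0.23 -7.42] rv [ 0.217 -0.067 -0.21 ]
cam in tool [ 0.06729526  0.0001708  -0.11734447]
```

Emit:
{"name": "jog_arm", "arguments": {"plan": [[[-0.8,-0.2,-2],[0.1,-0.03,-0.1]],[[-0.8,-0.2,-5],[0.217,-0.067,-0.21]],[[-0.8,-0.2,-7.4],[0.217,-0.067,-0.21]],[[-0.8,-0.2,-7.4],[0.217,-0.067,-0.21]],[[-0.8,-0.2,-7.4],[0.217,-0.067,-0.21]]]}}

```text
time: 4.58
tool_pos: [0.4153, -0.2437, 0.1233]
ee_rot: [[0.707, 0.004, 0.707], [0.008, -1.0, -0.002], [0.707, 0.007, -0.707]]
contact_force: [-1.4, -1.2, -0.5]
width: 1.001
finger_force: 0.0
```

```bash
python3 -c "
from h import *
goal([.472,-.243,.065],[1,0,1],[0,-1,0])"
```

```text
t 4.58 q [-69.9 -11.9 139.4  58.2  51.3 -18.2] shift [ 5.67  0.07 -5.83] rv [ 0.007  0.    -0.004]
```

Emit:
{"name": "jog_arm", "arguments": {"plan": [[[1.9,0,-1.9],[0,0,0]],[[3.8,0,-3.9],[0,0,0]],[[5.7,0.1,-5.8],[0,0,0]],[[5.7,0.1,-5.8],[0,0,0]],[[5.7,0.1,-5.8],[0,0,0]]]}}

```text
time: 5.2
tool_pos: [0.4723, -0.2429, 0.0656]
ee_rot: [[0.706, 0.004, 0.708], [0.008, -1.0, -0.002], [0.708, 0.007, -0.706]]
contact_force: [0.4, -0.1, 0.1]
width: 1.0
finger_force: 0.0
```

Emit:
{"name": "jog_arm", "arguments": {"plan": [[[0,0,0],[0,0,0]],[[0,0,0],[0,0,0]],[[0,0,0],[0,0,0]],[[0,0,0],[0,0,0]],[[0,0,0],[0,0,0]]], "fingers": 0, "grip_force": 40}}

```text
time: 5.82
tool_pos: [0.4726, -0.2449, 0.0661]
ee_rot: [[0.706, 0.0, 0.708], [0.007, -1.0, -0.006], [0.708, 0.009, -0.706]]
contact_force: [-5.2, -4.5, 8.1]
width: 0.69
finger_force: 43.9
```

```bash
python3 -c "
from h import *
goal([.472,-.243,.065],[1,0,1],[0,-1,0])
i,W,K,R,t=cam('wrist');save('w2.png',i)
print(bot.read_state()['width'],bot.read_state()['finger_force'])"
```

```text
t 5.83 q [-60.7   5.2 132.9  71.2  40.5 -27.5] shift [-0.06  0.19 -0.11] rv [ 0.009  0.002 -0.   ]
0.6867710733037804 43.918272256851196
```

View pics/w2.png

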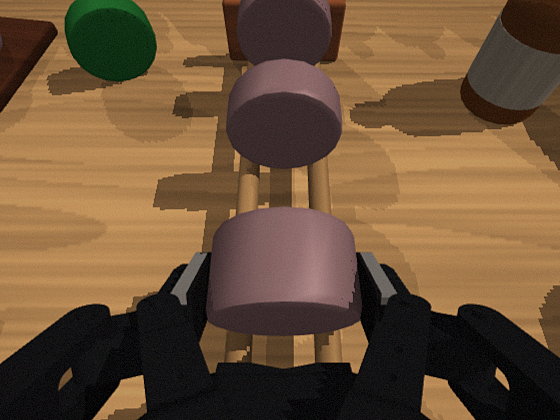

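The wrist view shows the thick soap held centrally between the pads at (285,265), with both thin soaps still standing. Next I'll lift it and swing it.

Emit:
{"name": "jog_arm", "arguments": {"plan": [[[0,0,3],[0,0,0]],[[0,0,7],[0,0,0]],[[0,0,11],[0,0.17,0]],[[0,3,12],[0,0.35,0]],[[0,7,13],[0,0.52,0]]]}}

```text
time: 6.5
tool_pos: [0.4722, -0.1815, 0.1893]
ee_rot: [[0.923, 0.015, 0.384], [0.009, -1.0, 0.017], [0.384, -0.012, -0.923]]
contact_force: [1.3, 0.9, -2.3]
width: 0.69
finger_force: 43.8
```

Emit:
{"name": "jog_arm", "arguments": {"plan": [[[0,5,0],[0,0.18,0]],[[0,10,0],[0,0.36,0]],[[-1,15,0],[0,0.54,0]],[[-2,20,0],[0,0.72,0]],[[-3,24,0],[0,0.9,0]]]}}

```text
time: 7.12
tool_pos: [0.4424, 0.0605, 0.1889]
ee_rot: [[0.874, 0.002, -0.485], [0.012, -1.0, 0.018], [-0.485, -0.022, -0.874]]
contact_force: [0.5, -0.8, -1.5]
width: 0.688
finger_force: 43.8
```

```bash
python3 -c "
from h import *
goal([.40+.0071,.08,.12],[1,0,-1],[0,-1,0])
print(bot.read_state()['width'],bot.read_state()['finger_force'])"
```

```text
t 7.12 q [-6.4 15.6 96.  -2.1 97.4 83.4] shift [-3.53  1.95 -6.89] rv [-0.022  0.279  0.001]
0.6884572440287534 43.80980372428894
```

Emit:
{"name": "jog_arm", "arguments": {"plan": [[[-1,0.6,-1],[-0.01,0.14,0]],[[-2,1.2,-3],[-0.022,0.279,0]],[[-3.5,2,-6],[-0.022,0.279,0]],[[-3.5,2,-10],[-0.022,0.279,0]],[[-3.5,2,-13],[-0.022,0.279,0]]]}}

```text
time: 7.75
tool_pos: [0.4067, 0.0787, 0.0568]
ee_rot: [[0.709, -0.002, -0.705], [-0.002, -1.0, 0.002], [-0.705, -0.0, -0.709]]
contact_force: [0.5, 0.1, -0.0]
width: 0.694
finger_force: 43.9
```

Emit:
{"name": "jog_arm", "arguments": {"plan": [[[0,0,-1],[0,0,0]],[[0,0,-2],[0,0,0]],[[0,0,-2.7],[0,0,0]],[[0,0,-2.7],[0,0,0]],[[0,0,-2.7],[0,0,0]]]}}

```text
time: 8.38
tool_pos: [0.4087, 0.0786, 0.0321]
ee_rot: [[0.712, -0.003, -0.702], [-0.002, -1.0, 0.002], [-0.702, -0.0, -0.712]]
contact_force: [0.6, 0.3, -0.7]
width: 0.69
finger_force: 43.9
```

```bash
python3 -c "
from h import *
goal([.40+.0071,.08,.028],[1,0,-1],[0,-1,0])
i,W,K,R,t=cam('scene');save('s2.png',cv2.resize(i[60:300,150:470],None,fx=2.4,fy=2.4,interpolation=2))
hsv=cv2.cvtColor(i,cv2.COLOR_RGB2HSV)
for n in('scene','wrist'):
  i,W,K,R,t=cam(n);hsv=cv2.cvtColor(i,cv2.COLOR_RGB2HSV);mv=((hsv[...,0]>140)&(hsv[...,1]>25)&(hsv[...,1]<110)).ravel();P=W.reshape(-1,3)[mv]
  q=P[(abs(P[:,0]-.4)<.05)&(abs(P[:,1]-.08)<.05)]
  print(n,len(q)); 
  if len(q)>5: print(np.percentile(q,[2,50,98],axis=0).round(3).tolist())
"
```

```text
t 8.38 q [-4.  37.4 93.  -2.7 94.1 87.1] shift [-0.16  0.14 -0.41] rv [-0.     0.007  0.003]
scene 0
wrist 10033
[[0.386, 0.037, 0.007], [0.426, 0.078, 0.032], [0.44, 0.128, 0.06]]
```

View pics/s2.png

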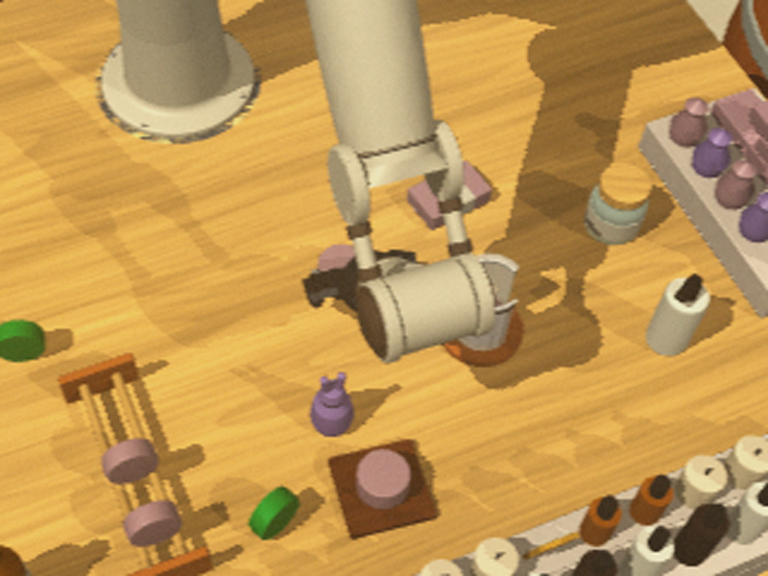

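The scene view shows the soap held near the counter at crop (335,258), with the rabbit, tube and board untouched. I'll check the tilt of its face before letting go.

```bash
python3 -c "
from h import *
i,W,K,R,t=cam('wrist');hsv=cv2.cvtColor(i,cv2.COLOR_RGB2HSV);m=((hsv[...,0]>140)&(hsv[...,1]>25)&(hsv[...,1]<110));
save('w3.png',i)
n,l,s,c=cv2.connectedComponentsWithStats(m.astype(np.uint8))
for k in np.argsort(-s[1:,4])[:3]+1:
  P=W[l==k];print(s[k],c[k].round(),np.nanpercentile(P,[2,50,98],axis=0).round(3).tolist())
k=np.argmax(s[1:,4])+1
gx=W
dx=np.roll(W,-4,1)-W;dy=np.roll(W,-4,0)-W;N=np.cross(dx,dy);N/=np.linalg.norm(N,axis=2,keepdims=True)
P=N[l==k];P=P[np.isfinite(P[:,0])];print(np.percentile(P,[10,25,50,75,90],axis=0).round(2).tolist())
"
```

```text
[ 205  207  157  128 8400] [284. 274.] [[0.384, 0.052, 0.007], [0.426, 0.078, 0.03], [0.431, 0.104, 0.04]]
[   0  256   82   77 2244] [ 33. 297.] [[0.321, 0.206, 0.002], [0.35, 0.212, 0.016], [0.374, 0.231, 0.028]]
[287 256   8   7  19] [290. 259.] [[0.43, 0.074, 0.024], [0.431, 0.076, 0.026], [0.431, 0.077, 0.027]]
[[-0.93, -0.67, -0.99], [-0.84, -0.34, -0.86], [-0.65, 0.01, -0.21], [-0.25, 0.4, 0.13], [0.01, 0.72, 0.35]]
```

View pics/w3.png

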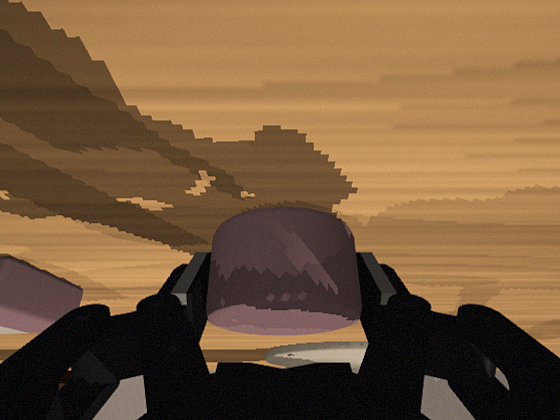

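The wrist view shows the soap level, bottom face down, at (284,270). I'll set it down, release and back out along the tool.

Emit:
{"name": "jog_arm", "arguments": {"plan": [[[0,0,-0.3],[0,0,0]],[[0,0,-0.4],[0,0,0]],[[0,0,-0.4],[0,0,0]],[[0,0,-0.4],[0,0,0]],[[0,0,-0.4],[0,0,0]]]}}

```text
time: 9.2
tool_pos: [0.4084, 0.0786, 0.0281]
ee_rot: [[0.711, -0.003, -0.703], [-0.002, -1.0, 0.002], [-0.703, -0.0, -0.711]]
contact_force: [-0.1, 0.1, 5.0]
width: 0.687
finger_force: 44.2
```

Emit:
{"name": "jog_arm", "arguments": {"plan": [[[0,0,0],[0,0,0]],[[0,0,0],[0,0,0]],[[0,0,0],[0,0,0]],[[0.5,0,0.5],[0,0,0]],[[3,0,3],[0,0,0]]], "fingers": 1}}

```text
time: 9.82
tool_pos: [0.4366, 0.0788, 0.057]
ee_rot: [[0.708, -0.003, -0.706], [-0.001, -1.0, 0.002], [-0.706, -0.001, -0.708]]
contact_force: [0.5, 0.7, -0.6]
width: 0.997
finger_force: 0.0
```

Emit:
{"name": "jog_arm", "arguments": {"plan": [[[2,0,3],[0,0,0]],[[2,0,7],[0,0,0]],[[1,0,11],[0,0,0]],[[1,0,11],[0,-0.18,0]],[[0,0,11],[0,-0.36,0]]]}}

```text
time: 10.45
tool_pos: [0.44, 0.0784, 0.1688]
ee_rot: [[0.917, -0.003, -0.399], [-0.002, -1.0, 0.002], [-0.399, -0.001, -0.917]]
contact_force: [-0.0, 0.0, 0.1]
width: 1.003
finger_force: 0.0
```

```bash
python3 -c "
from h import *
goal([.401,.08,.12],[.866,-.5,0],[-.5,-.866,0])
i,W,K,R,t=cam('wrist');hsv=cv2.cvtColor(i,cv2.COLOR_RGB2HSV);mv=((hsv[...,0]>140)&(hsv[...,1]>25)&(hsv[...,1]<110)).ravel();P=W.reshape(-1,3)[mv]
q=P[(abs(P[:,0]-.4)<.06)&(abs(P[:,1]-.08)<.06)]
print(len(q),np.percentile(q,[2,50,98],axis=0).round(4).tolist())
q=q[q[:,2]>.032];print(len(q),np.percentile(q,[1,50,99],axis=0).round(4).tolist(),cv2.minEnclosingCircle((q[:,:2]*1000).astype(np.float32)))
"
```

```text
t 10.45 q [ -4.4  12.9 100.3  -1.6  90.3  86.1] shift [-3.9   0.16 -4.88] rv [-0.109 -0.401 -0.514]
3105 [[0.3769, 0.0245, 0.0075], [0.418, 0.0788, 0.0355], [0.4585, 0.1345, 0.2082]]
2470 [[0.3747, 0.0223, 0.0326], [0.4115, 0.0789, 0.0358], [0.4594, 0.1383, 0.2099]] ((436.42510986328125, 79.8899154663086), 64.02664947509766)
```

Emit:
{"name": "jog_arm", "arguments": {"plan": [[[-1,0,0],[-0.03,-0.11,-0.14]],[[-2,0,0],[-0.06,-0.22,-0.28]],[[-3,0,0],[-0.08,-0.33,-0.42]],[[-3.9,0,0],[-0.109,-0.401,-0.514]],[[-3.9,0,-1],[-0.109,-0.401,-0.514]]]}}

```text
time: 11.12
tool_pos: [0.3991, 0.0789, 0.1582]
ee_rot: [[0.867, -0.499, -0.006], [-0.499, -0.867, 0.005], [-0.007, -0.001, -1.0]]
contact_force: [-0.6, 0.2, -0.7]
width: 1.0
finger_force: 0.0
```

```bash
cat >> h.py <<'E'
def flat(cx,cy,z,r=.045):
    i,W,K,R,t=cam('wrist');hsv=cv2.cvtColor(i,cv2.COLOR_RGB2HSV);mv=((hsv[...,0]>140)&(hsv[...,1]>20)&(hsv[...,1]<120)).ravel();P=W.reshape(-1,3)[mv]
    q=P[(np.hypot(P[:,0]-cx,P[:,1]-cy)<r)&(abs(P[:,2]-z)<.006)]
    print(len(q),np.median(q[:,2]).round(4),np.percentile(q,[1,99],axis=0).round(4).tolist(),cv2.minEnclosingCircle((q[:,:2]*1000).astype(np.float32)));return i
E
python3 -c "
from h import *
goal([.401,.08,.12],[.866,-.5,0],[-.5,-.866,0])
save('w4.png',flat(.4,.08,.036))"
```

```text
t 11.12 q [ -6.1 -11.  122.9   0.2  68.4 113.7] shift [ 0.19  0.11 -3.82] rv [-0.005 -0.006 -0.002]
2468 0.0357 [[0.3742, 0.05, 0.0318], [0.4291, 0.1049, 0.0373]] ((401.49786376953125, 77.66803741455078), 29.534141540527344)
```

Emit:
{"name": "jog_arm", "arguments": {"plan": [[[0.2,-0.1,-4],[-0.005,-0.006,0]],[[0.2,-0.1,-8],[-0.005,-0.006,0]],[[0.2,-0.1,-12.8],[-0.005,-0.006,0]],[[0.2,-0.1,-12.8],[-0.005,-0.006,0]],[[0.2,-0.1,-12.8],[-0.005,-0.006,0]]]}}

```text
time: 11.8
tool_pos: [0.4026, 0.0775, 0.0307]
ee_rot: [[0.866, -0.499, -0.0], [-0.499, -0.866, -0.0], [-0.0, 0.001, -1.0]]
contact_force: [1.3, -0.3, 0.7]
width: 0.994
finger_force: 0.0
```

Emit:
{"name": "jog_arm", "arguments": {"plan": [[[0,0,0],[0,0,0]],[[0,0,0],[0,0,0]],[[0,0,0],[0,0,0]],[[0,0,0],[0,0,0]],[[0,0,0],[0,0,0]]], "fingers": 0}}

```text
time: 12.42
tool_pos: [0.403, 0.0774, 0.0317]
ee_rot: [[0.866, -0.5, 0.003], [-0.5, -0.866, -0.001], [0.003, -0.0, -1.0]]
contact_force: [-1.3, -1.2, 7.7]
width: 0.686
finger_force: 42.2
```

Emit:
{"name": "jog_arm", "arguments": {"plan": [[[0,0,5],[0,0,0]],[[0,0,10],[0,0,0]],[[0,0,15],[0,0,0]],[[4,4,15],[0,0,0]],[[7,8,15],[0,0,0]]]}}

```text
time: 13.05
tool_pos: [0.4735, 0.1586, 0.1828]
ee_rot: [[0.866, -0.501, 0.005], [-0.501, -0.866, -0.0], [0.005, -0.003, -1.0]]
contact_force: [0.2, -0.1, -0.9]
width: 0.693
finger_force: 44.3
```

```bash
python3 -c "
from h import *
goal([.5335,.207,.19],[.866,-.5,0],[-.5,-.866,0])
print(bot.read_state()['width'])
flat(.47,.158,.18)
s=bot.read_state()
i,W,K,R,t=cam('wrist');save('w5.png',i)
P=W.reshape(-1,3);P=P[np.isfinite(P[:,0])]
from scipy.optimize import least_squares
for z0,z1 in((.1,.118),(.05,.1)):
  q=P[(np.hypot(P[:,0]-.5335,P[:,1]-.207)<.05)&(P[:,2]>z0)&(P[:,2]<z1)]
  f=least_squares(lambda p:np.hypot(q[:,0]-p[0],q[:,1]-p[1])-p[2],[.535,.206,.035],loss='soft_l1',f_scale=.002).x
  print(len(q),f.round(4),np.histogram(np.degrees(np.arctan2(q[:,1]-f[1],q[:,0]-f[0])),np.arange(-180,181,10))[0])
"
```

```text
t 13.05 q [  4.6   1.6 108.1  -0.   69.9 124.7] shift [6.   4.84 0.72] rv [0.    0.005 0.001]
0.6932490117338018
1569 0.1849 [[0.4443, 0.1202, 0.1743], [0.5014, 0.1883, 0.186]] ((479.51934814453125, 154.14602661132812), 42.317771911621094)
3513 [0.5339 0.205  0.0352] [132 131  74   0   0   0   0   0   0  34 133 126 141 144 148 150 168 171
 193 186 119   0   0   0   0   0   0  57 202 198 188 186 169 161 153 149]
2858 [0.5338 0.2045 0.0331] [ 42  39 118   0   0   0   0   0   0  45  95  96  56  40   7   0  17  73
 118 164 114   0   0   0   0   0   0  93 313 300 259 253 194 186 116 120]
```

View pics/w5.png

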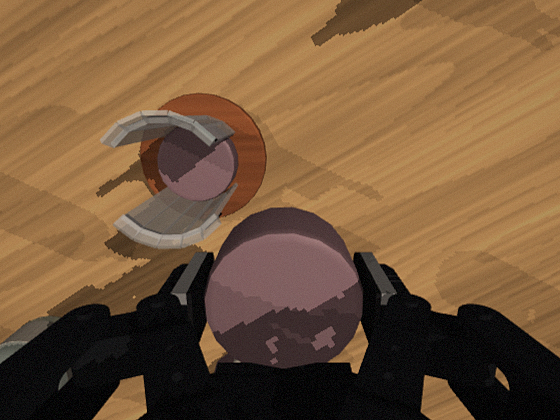

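The wrist view shows the soap held flat at (285,285), with the tube and its slots ahead at (185,170). The slots line up with the gripper, and the wrist fit puts the tube at (0.534, 0.205). I'll move over it and measure again.

Emit:
{"name": "jog_arm", "arguments": {"plan": [[[3,2.3,0],[0,0.003,0]],[[6.1,4.7,0],[0,0.005,0]],[[6.1,4.7,-1],[0,0.005,0]],[[6.1,4.7,-2],[0,0.005,0]],[[6.1,4.7,-2.5],[0,0.005,0]]]}}

```text
time: 13.78
tool_pos: [0.5307, 0.2039, 0.1534]
ee_rot: [[0.866, -0.5, -0.009], [-0.5, -0.866, -0.001], [-0.007, 0.005, -1.0]]
contact_force: [-0.0, 0.2, -2.0]
width: 0.687
finger_force: 44.4
```

```bash
cat >> h.py <<'E'
def tube():
    from scipy.optimize import least_squares
    i,W,K,R,t=cam('wrist');P=W.reshape(-1,3);P=P[np.isfinite(P[:,0])]
    q=P[(np.hypot(P[:,0]-.534,P[:,1]-.206)<.05)&(P[:,2]>.095)&(P[:,2]<.116)]
    f=least_squares(lambda p:np.hypot(q[:,0]-p[0],q[:,1]-p[1])-p[2],[.535,.206,.035],loss='soft_l1',f_scale=.002).x
    print("tube",len(q),f.round(4)); return i
E
python3 -c "
from h import *
goal([.535,.2055,.15],[.866,-.5,0],[-.5,-.866,0])
save('w6.png',tube()); flat(.535,.206,.148); flat(.535,.206,.1515)"
```

```text
t 13.78 q [  8.8  14.2  97.8   0.   68.6 128.8] shift [ 0.43  0.16 -0.34] rv [ 0.001 -0.009  0.   ]
tube 1830 [0.5349 0.2053 0.035 ]
694 0.1494 [[0.5176, 0.1661, 0.1422], [0.5586, 0.2348, 0.1539]] ((537.6442260742188, 201.2069091796875), 41.24883270263672)
3677 0.157 [[0.5042, 0.175, 0.1462], [0.5586, 0.2328, 0.1575]] ((537.8916015625, 200.88401794433594), 41.6844482421875)
```

View pics/w6.png

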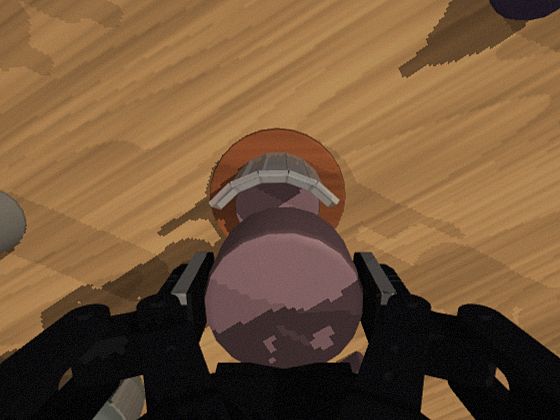

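The soap at (284,285) sits about 3 mm off the tube arc centred at (277,180), which matches the shift computed. I'll correct that and lower.

Emit:
{"name": "jog_arm", "arguments": {"plan": [[[0.4,0.15,0],[0,-0.009,0]],[[0.4,0.15,0],[0,-0.009,0]],[[0.4,0.15,0],[0,-0.009,0]],[[0.4,0.15,-0.5],[0,-0.009,0]],[[0.4,0.15,-1],[0,-0.009,0]]]}}

```text
time: 14.55
tool_pos: [0.5361, 0.2061, 0.144]
ee_rot: [[0.866, -0.5, 0.002], [-0.5, -0.866, -0.0], [0.002, -0.001, -1.0]]
contact_force: [-0.9, -0.4, -2.2]
width: 0.691
finger_force: 44.4
```

Emit:
{"name": "jog_arm", "arguments": {"plan": [[[0,0,-0.5],[0,0,0]],[[0,0,-1],[0,0,0]],[[0,0,-1.4],[0,0,0]],[[0,0,-1.8],[0,0,0]],[[0,0,-2.2],[0,0,0]]]}}

```text
time: 15.18
tool_pos: [0.5363, 0.2061, 0.1224]
ee_rot: [[0.866, -0.5, 0.003], [-0.5, -0.866, -0.0], [0.003, -0.001, -1.0]]
contact_force: [0.4, -0.7, -1.2]
width: 0.691
finger_force: 44.4
```

```bash
python3 -c "
from h import *
goal([.535,.2055,.067],[.866,-.5,0],[-.5,-.866,0]);tube()"
```

```text
t 15.18 q [ 9.00e+00  1.69e+01  9.84e+01 -1.00e-01  6.46e+01  1.29e+02] shift [-0.13 -0.06 -5.54] rv [ 0.     0.003 -0.   ]
tube 4937 [0.5311 0.208  0.0366]
```

Emit:
{"name": "jog_arm", "arguments": {"plan": [[[-0.05,0,-0.6],[0,0,0]],[[-0.1,-0.05,-1.2],[0,0,0]],[[-0.1,-0.05,-1.8],[0,0,0]],[[-0.1,-0.05,-2.4],[0,0,0]],[[-0.1,-0.05,-3],[0,0,0]]]}}

```text
time: 15.85
tool_pos: [0.5352, 0.2056, 0.0921]
ee_rot: [[0.866, -0.5, 0.003], [-0.5, -0.866, -0.0], [0.003, -0.001, -1.0]]
contact_force: [-0.1, -0.1, -1.3]
width: 0.691
finger_force: 44.4
```

Emit:
{"name": "jog_arm", "arguments": {"plan": [[[0,0,-0.6],[0,0,0]],[[0,0,-1.2],[0,0,0]],[[0,0,-1.7],[0,0,0]],[[0,0,-2.1],[0,0,0]],[[0,0,-2.3],[0,0,0]]]}}

```text
time: 16.48
tool_pos: [0.5351, 0.2056, 0.0693]
ee_rot: [[0.866, -0.5, 0.003], [-0.5, -0.866, -0.0], [0.002, -0.001, -1.0]]
contact_force: [-0.5, -0.3, -1.2]
width: 0.69
finger_force: 44.4
```

Emit:
{"name": "jog_arm", "arguments": {"plan": [[[0,0,-0.1],[0,0,0]],[[0,0,-0.2],[0,0,0]],[[0,0,-0.2],[0,0,0]],[[0,0,-0.2],[0,0,0]],[[0,0,-0.2],[0,0,0]]]}}

```text
time: 17.1
tool_pos: [0.5354, 0.2057, 0.0678]
ee_rot: [[0.866, -0.5, 0.003], [-0.5, -0.866, -0.0], [0.003, -0.001, -1.0]]
contact_force: [0.4, 1.7, 0.6]
width: 0.69
finger_force: 44.7
```

Emit:
{"name": "jog_arm", "arguments": {"plan": [[[0,0,0],[0,0,0]],[[0,0,0],[0,0,0]],[[0,0,0],[0,0,0]],[[0,0,0],[0,0,0]],[[0,0,1],[0,0,0]]], "fingers": 0.9}}

```text
time: 17.73
tool_pos: [0.5345, 0.2055, 0.0771]
ee_rot: [[0.866, -0.5, 0.001], [-0.5, -0.866, -0.001], [0.001, 0.0, -1.0]]
contact_force: [-0.4, 0.7, 0.3]
width: 0.901
finger_force: 0.0
```

Emit:
{"name": "jog_arm", "arguments": {"plan": [[[0,0,4],[0,0,0]],[[0,0,8],[0,0,0]],[[0,0,12],[0,0,0]],[[-3,-3,15],[0,0,0]],[[-6,-6,15],[0,0,0]]]}}

```text
time: 18.35
tool_pos: [0.4765, 0.1452, 0.2316]
ee_rot: [[0.867, -0.499, 0.01], [-0.499, -0.867, -0.0], [0.009, -0.005, -1.0]]
contact_force: [0.2, -0.5, 0.5]
width: 0.903
finger_force: 0.0
```

```bash
python3 -c "
from h import *
tube();flat(.534,.206,.072,.031);flat(.534,.206,.036,.031)
goal([.47,-.20,.25],[1,0,1],[0,-1,0])"
```

```text
tube 2352 [0.5339 0.2047 0.0351]
1953 0.0717 [[0.506, 0.1777, 0.0687], [0.5605, 0.2331, 0.0733]] ((533.3480834960938, 205.54689025878906), 29.561473846435547)
52 0.0333 [[0.5074, 0.1762, 0.0304], [0.5355, 0.1921, 0.0416]] ((521.5086669921875, 185.163330078125), 17.07305908203125)
t 18.5 q [  3.   -1.6 105.9  -0.   75.4 123.1] shift [ -0.45 -34.5    2.17] rv [-0.207 -0.763  0.497]
```

The thick soap is in flat with its top at 71.7 mm. Next is the middle thin soap.

Emit:
{"name": "jog_arm", "arguments": {"plan": [[[0.5,-6,2],[0,0,0.12]],[[1,-12,2],[0,0,0.25]],[[2,-18,2],[0,0,0.4]],[[2,-24,2],[0,0,0.523]],[[2,-30,0],[0,0,0.523]]], "fingers": 1}}

```text
time: 19.12
tool_pos: [0.4972, -0.1562, 0.2299]
ee_rot: [[1.0, 0.001, 0.008], [0.001, -1.0, -0.001], [0.008, 0.001, -1.0]]
contact_force: [1.6, 0.6, -0.6]
width: 0.997
finger_force: 0.0
```

Emit:
{"name": "jog_arm", "arguments": {"plan": [[[0,-3,0],[0,-0.15,0]],[[0,-6,0],[0,-0.3,0]],[[0,-8,-2],[0,-0.45,0]],[[0,-8,-4],[0,-0.6,0]],[[0,-8,-6],[0,-0.785,0]]]}}

```text
time: 19.75
tool_pos: [0.4966, -0.2323, 0.1723]
ee_rot: [[0.733, 0.008, 0.68], [0.002, -1.0, 0.01], [0.68, -0.006, -0.733]]
contact_force: [-0.4, 0.7, 0.0]
width: 0.997
finger_force: 0.0
```

```bash
python3 -c "
from h import *
goal([.5005,-.243,.1235],[1,0,1],[0,-1,0])
i,W,K,R,t=cam('wrist')
hsv=cv2.cvtColor(i,cv2.COLOR_RGB2HSV);mv=((hsv[...,0]>140)&(hsv[...,1]>25)&(hsv[...,1]<110)).ravel();P=W.reshape(-1,3)[mv];P=P[np.isfinite(P[:,0])]
for x in(.566,.645):
  q=P[(abs(P[:,0]-x)<.03)&(abs(P[:,1]+.243)<.045)&(P[:,2]>.04)&(P[:,2]<.1)]
  if len(q):print(x,len(q),np.percentile(q,[2,98],axis=0).round(3).tolist())
"
```

```text
t 19.75 q [-55.6  -8.7 128.8  51.8  46.2   1.3] shift [ 0.39 -1.07 -4.88] rv [-0.006 -0.038 -0.008]
0.566 1662 [[0.557, -0.272, 0.043], [0.578, -0.218, 0.088]]
0.645 1549 [[0.635, -0.272, 0.042], [0.656, -0.219, 0.088]]
```

Emit:
{"name": "jog_arm", "arguments": {"plan": [[[0.4,-1.2,-2],[-0.006,-0.038,-0.008]],[[0.4,-1.2,-4.8],[-0.006,-0.038,-0.008]],[[0.4,-1.2,-4.8],[-0.006,-0.038,-0.008]],[[0.4,-1.2,-4.8],[-0.006,-0.038,-0.008]],[[0.4,-1.2,-4.8],[-0.006,-0.038,-0.008]]]}}

```text
time: 20.42
tool_pos: [0.5011, -0.2443, 0.1257]
ee_rot: [[0.71, 0.002, 0.705], [0.002, -1.0, 0.001], [0.705, 0.001, -0.71]]
contact_force: [0.3, 0.3, -1.0]
width: 0.998
finger_force: 0.0
```

Emit:
{"name": "jog_arm", "arguments": {"plan": [[[1.9,0,-1.9],[0,0,0]],[[3.8,0,-3.8],[0,0,0]],[[5.7,0,-5.7],[0,0,0]],[[5.7,0,-5.7],[0,0,0]],[[5.7,0,-5.7],[0,0,0]]]}}

```text
time: 21.05
tool_pos: [0.5574, -0.2439, 0.0681]
ee_rot: [[0.71, 0.001, 0.704], [0.001, -1.0, 0.001], [0.704, -0.001, -0.71]]
contact_force: [0.5, -0.2, 1.0]
width: 1.001
finger_force: 0.0
```

Emit:
{"name": "jog_arm", "arguments": {"plan": [[[0,0,0],[0,0,0]],[[0,0,0],[0,0,0]],[[0,0,0],[0,0,0]],[[0,0,0],[0,0,0]],[[0,0,0],[0,0,0]]], "fingers": 0}}

```text
time: 21.68
tool_pos: [0.5578, -0.2451, 0.0685]
ee_rot: [[0.709, -0.0, 0.705], [0.0, -1.0, -0.001], [0.705, 0.001, -0.709]]
contact_force: [-4.5, -2.0, 7.8]
width: 0.683
finger_force: 43.4
```

Emit:
{"name": "jog_arm", "arguments": {"plan": [[[0,0,3],[0,0,0]],[[0,0,7],[0,0,0]],[[-1,0,11],[0,0.17,0]],[[-3,3,12],[0,0.35,0]],[[-5,7,13],[0,0.52,0]]]}}

```text
time: 22.3
tool_pos: [0.5086, -0.1768, 0.1962]
ee_rot: [[0.936, 0.004, 0.351], [0.001, -1.0, 0.01], [0.351, -0.009, -0.936]]
contact_force: [1.5, 2.1, -2.0]
width: 0.683
finger_force: 43.6
```

Emit:
{"name": "jog_arm", "arguments": {"plan": [[[-2,5,0],[0,0.18,0]],[[-4,10,0],[0,0.36,0]],[[-5,15,0],[0,0.54,0]],[[-6,20,0],[0,0.72,0]],[[-7,25,0],[0,0.9,0]]]}}

```text
time: 22.92
tool_pos: [0.4396, 0.0753, 0.1958]
ee_rot: [[0.857, -0.002, -0.515], [0.004, -1.0, 0.011], [-0.515, -0.011, -0.857]]
contact_force: [0.7, -0.9, -1.6]
width: 0.686
finger_force: 43.6
```

```bash
python3 -c "
from h import *
goal([.40+.0085,.08,.03],[1,0,-1],[0,-1,0])
print(bot.read_state()['width'])
i,W,K,R,t=cam('wrist');save('w7.png',i);s=bot.read_state()
hsv=cv2.cvtColor(i,cv2.COLOR_RGB2HSV);m=((hsv[...,0]>140)&(hsv[...,1]>25)&(hsv[...,1]<110))
n,l,st,c=cv2.connectedComponentsWithStats(m.astype(np.uint8));k=np.argmax(st[1:,4])+1
P=(W[l==k]-s['tool_pos'])@np.array(s['ee_rot'])
n=np.array([1,0,-1])/2**.5 # disc axis in tool
print(st[k],len(P),'along axis',np.nanpercentile(P@n,[2,98]),'ydir',np.nanpercentile(P[:,1],[2,98]),'perp',np.nanpercentile(P@np.array([1,0,1])/2**.5,[2,98]))
"
```

```text
t 22.93 q [-4.7 16.4 94.7 -1.8 99.8 85.4] shift [ -3.11   0.47 -16.58] rv [-0.011  0.245  0.004]
0.6859103735233575
[ 208  220  150   97 5953] 5953 along axis [-0.02432596  0.02237856] ydir [-0.01930891  0.03151853] perp [-0.00296961  0.01873643]
```

Emit:
{"name": "jog_arm", "arguments": {"plan": [[[-1,0.2,-4],[-0.005,0.12,0]],[[-2,0.5,-8],[-0.011,0.245,0]],[[-3.1,0.5,-12],[-0.011,0.245,0]],[[-3.1,0.5,-15],[-0.011,0.245,0]],[[-3.1,0.5,-16.2],[-0.011,0.245,0]]]}}

```text
time: 23.6
tool_pos: [0.4075, 0.0786, 0.0318]
ee_rot: [[0.708, -0.005, -0.706], [-0.002, -1.0, 0.004], [-0.706, -0.001, -0.708]]
contact_force: [-0.1, 0.3, -0.8]
width: 0.681
finger_force: 43.7
```

Emit:
{"name": "jog_arm", "arguments": {"plan": [[[0,0,-0.3],[0,0,0]],[[0,0,-0.6],[0,0,0]],[[0,0,-0.6],[0,0,0]],[[0,0,-0.6],[0,0,0]],[[0,0,-0.6],[0,0,0]]]}}

```text
time: 24.22
tool_pos: [0.4094, 0.0787, 0.0277]
ee_rot: [[0.711, -0.004, -0.703], [-0.003, -1.0, 0.004], [-0.703, -0.001, -0.711]]
contact_force: [0.5, 0.3, -1.7]
width: 0.682
finger_force: 43.7
```

Emit:
{"name": "jog_arm", "arguments": {"plan": [[[0,0,-0.2],[0,0,0]],[[0,0,-0.4],[0,0,0]],[[0,0,-0.5],[0,0,0]],[[0,0,-0.5],[0,0,0]],[[0,0,-0.5],[0,0,0]]]}}

```text
time: 24.85
tool_pos: [0.4092, 0.0787, 0.024]
ee_rot: [[0.709, -0.005, -0.705], [-0.003, -1.0, 0.004], [-0.705, -0.001, -0.709]]
contact_force: [0.3, 0.8, 10.3]
width: 0.684
finger_force: 44.6
```

Emit:
{"name": "jog_arm", "arguments": {"plan": [[[0,0,0],[0,0,0]],[[0,0,0],[0,0,0]],[[0,0,0],[0,0,0]],[[0.5,0,0.5],[0,0,0]],[[3,0,3],[0,0,0]]], "fingers": 1}}

```text
time: 25.48
tool_pos: [0.4374, 0.0789, 0.0517]
ee_rot: [[0.707, -0.004, -0.707], [-0.002, -1.0, 0.004], [-0.707, -0.001, -0.707]]
contact_force: [0.7, 0.2, 0.1]
width: 1.0
finger_force: 0.0
```

Emit:
{"name": "jog_arm", "arguments": {"plan": [[[2,0,3],[0,0,0]],[[2,0,7],[0,0,0]],[[1,0,11],[0,0,0]],[[1,0,11],[0,-0.18,0]],[[0,0,11],[0,-0.36,0]]]}}

```text
time: 26.1
tool_pos: [0.4408, 0.0785, 0.1635]
ee_rot: [[0.916, -0.004, -0.4], [-0.003, -1.0, 0.004], [-0.4, -0.002, -0.916]]
contact_force: [-0.8, 0.1, 1.3]
width: 0.996
finger_force: 0.0
```

Emit:
{"name": "jog_arm", "arguments": {"plan": [[[-1,0,0],[-0.03,-0.11,-0.14]],[[-2,0,0],[-0.06,-0.22,-0.28]],[[-3,0,0],[-0.08,-0.33,-0.42]],[[-3.9,0,0],[-0.109,-0.401,-0.514]],[[-3.9,0,-1],[-0.109,-0.401,-0.514]]]}}

```text
time: 26.72
tool_pos: [0.3999, 0.0789, 0.153]
ee_rot: [[0.866, -0.5, -0.005], [-0.5, -0.866, 0.006], [-0.008, -0.003, -1.0]]
contact_force: [1.4, -0.7, -0.5]
width: 0.999
finger_force: 0.0
```

```bash
python3 -c "
from h import *
goal([.401,.078,.024],[.866,-.5,0],[-.5,-.866,0])
save('w8.png',flat(.4,.08,.024))"
```

```text
t 26.73 q [ -6.2 -10.5 123.1   0.4  67.7 113.6] shift [  0.11  -0.09 -12.9 ] rv [-0.006 -0.005 -0.001]
2322 0.0237 [[0.3724, 0.0501, 0.0201], [0.428, 0.1051, 0.0253]] ((400.2195739746094, 77.47333526611328), 29.46949005126953)
```

Emit:
{"name": "jog_arm", "arguments": {"plan": [[[0,-0.1,-4],[-0.005,-0.006,0]],[[0,-0.1,-8],[-0.005,-0.006,0]],[[0,-0.1,-12.7],[-0.005,-0.006,0]],[[0,-0.1,-12.7],[-0.005,-0.006,0]],[[0,-0.1,-12.7],[-0.005,-0.006,0]]]}}

```text
time: 27.4
tool_pos: [0.4015, 0.0775, 0.0265]
ee_rot: [[0.866, -0.5, -0.0], [-0.5, -0.866, 0.002], [-0.001, -0.001, -1.0]]
contact_force: [-0.0, 0.2, 0.8]
width: 0.998
finger_force: 0.0
```

Emit:
{"name": "jog_arm", "arguments": {"plan": [[[0,0,0],[0,0,0]],[[0,0,0],[0,0,0]],[[0,0,0],[0,0,0]],[[0,0,0],[0,0,0]],[[0,0,0],[0,0,0]]], "fingers": 0}}

```text
time: 28.02
tool_pos: [0.4019, 0.0775, 0.0275]
ee_rot: [[0.866, -0.5, 0.002], [-0.5, -0.866, 0.001], [0.002, -0.002, -1.0]]
contact_force: [-1.4, -0.4, 7.8]
width: 0.686
finger_force: 41.8
```

Emit:
{"name": "jog_arm", "arguments": {"plan": [[[0,0,5],[0,0,0]],[[0,0,10],[0,0,0]],[[0,0,15],[0,0,0]],[[4,4,15],[0,0,0]],[[7,8,15],[0,0,0]]]}}

```text
time: 28.65
tool_pos: [0.4725, 0.1586, 0.1787]
ee_rot: [[0.865, -0.502, 0.005], [-0.502, -0.865, 0.002], [0.004, -0.004, -1.0]]
contact_force: [0.3, -0.8, -0.1]
width: 0.684
finger_force: 44.2
```

```bash
python3 -c "
from h import *
print(bot.read_state()['width'])
goal([.535,.2055,.145],[.866,-.5,0],[-.5,-.866,0]);save('w9.png',tube())"
```

```text
0.6840327281802114
t 28.65 q [4.600e+00 1.700e+00 1.085e+02 1.000e-01 6.940e+01 1.247e+02] shift [ 6.25  4.69 -3.37] rv [-0.002  0.005  0.002]
tube 4048 [0.5338 0.2047 0.035 ]
```

Emit:
{"name": "jog_arm", "arguments": {"plan": [[[3,2.3,0],[0,0.003,0]],[[6.2,4.7,0],[0,0.005,0]],[[6.2,4.7,0],[0,0,0]],[[6.2,4.7,-1],[0,0,0]],[[6.2,4.7,-2],[0,0,0]]]}}

```text
time: 29.32
tool_pos: [0.5312, 0.2042, 0.1548]
ee_rot: [[0.865, -0.501, -0.002], [-0.501, -0.865, 0.001], [-0.002, -0.0, -1.0]]
contact_force: [0.3, -0.2, -0.4]
width: 0.687
finger_force: 44.2
```

Emit:
{"name": "jog_arm", "arguments": {"plan": [[[0,0,-0.4],[0,0,0]],[[0,0,-0.8],[0,0,0]],[[0,0,-1.2],[0,0,0]],[[0,0,-1.2],[0,0,0]],[[0,0,-1.2],[0,0,0]]]}}

```text
time: 29.95
tool_pos: [0.5322, 0.2047, 0.1435]
ee_rot: [[0.866, -0.501, -0.001], [-0.501, -0.866, 0.002], [-0.002, -0.001, -1.0]]
contact_force: [0.3, 1.3, -1.0]
width: 0.687
finger_force: 44.2
```

```bash
python3 -c "
from h import *
goal([.535,.2055,.1],[.866,-.5,0],[-.5,-.866,0])"
```

```text
t 29.95 q [8.800e+00 1.480e+01 9.820e+01 1.000e-01 6.700e+01 1.289e+02] shift [ 0.28  0.08 -4.35] rv [-0.002 -0.001  0.001]
```

Emit:
{"name": "jog_arm", "arguments": {"plan": [[[0.28,0.08,0],[0,0,0]],[[0.28,0.08,0],[0,0,0]],[[0.28,0.08,-0.5],[0,0,0]],[[0.28,0.08,-1],[0,0,0]],[[0.28,0.08,-1.6],[0,0,0]]]}}

```text
time: 30.58
tool_pos: [0.5347, 0.2055, 0.1267]
ee_rot: [[0.866, -0.501, -0.002], [-0.501, -0.866, 0.001], [-0.002, -0.0, -1.0]]
contact_force: [0.4, -0.2, -0.4]
width: 0.685
finger_force: 44.2
```

Emit:
{"name": "jog_arm", "arguments": {"plan": [[[0,0,-0.6],[0,0,0]],[[0,0,-1.2],[0,0,0]],[[0,0,-1.8],[0,0,0]],[[0,0,-2.3],[0,0,0]],[[0,0,-2.6],[0,0,0]]]}}

```text
time: 31.2
tool_pos: [0.5347, 0.2055, 0.1009]
ee_rot: [[0.866, -0.501, -0.002], [-0.501, -0.866, 0.001], [-0.002, -0.0, -1.0]]
contact_force: [0.4, 0.1, -1.1]
width: 0.688
finger_force: 44.2
```

Emit:
{"name": "jog_arm", "arguments": {"plan": [[[0,0,-0.1],[0,0,0]],[[0,0,-0.2],[0,0,0]],[[0,0,-0.2],[0,0,0]],[[0,0,-0.2],[0,0,0]],[[0,0,-0.2],[0,0,0]]]}}

```text
time: 31.82
tool_pos: [0.535, 0.2055, 0.0995]
ee_rot: [[0.866, -0.501, -0.001], [-0.501, -0.866, 0.002], [-0.002, -0.001, -1.0]]
contact_force: [0.4, -0.2, 1.0]
width: 0.686
finger_force: 44.6
```

Emit:
{"name": "jog_arm", "arguments": {"plan": [[[0,0,0],[0,0,0]],[[0,0,0],[0,0,0]],[[0,0,0],[0,0,0]],[[0,0,0],[0,0,0]],[[0,0,1],[0,0,0]]], "fingers": 0.9}}

```text
time: 32.45
tool_pos: [0.5341, 0.2054, 0.1088]
ee_rot: [[0.866, -0.501, -0.003], [-0.501, -0.866, 0.001], [-0.004, 0.001, -1.0]]
contact_force: [-1.0, 1.0, -0.3]
width: 0.903
finger_force: 0.0
```

Emit:
{"name": "jog_arm", "arguments": {"plan": [[[0,0,4],[0,0,0]],[[0,0,8],[0,0,0]],[[0,0,12],[0,0,0]],[[-3,-3,14],[0,0,0]],[[-6,-6,14],[0,0,0]]]}}

```text
time: 33.08
tool_pos: [0.4755, 0.145, 0.2525]
ee_rot: [[0.866, -0.5, 0.004], [-0.5, -0.866, 0.002], [0.003, -0.004, -1.0]]
contact_force: [-0.6, -0.8, 0.2]
width: 0.899
finger_force: 0.0
```

```bash
python3 -c "
from h import *
tube();flat(.534,.206,.096,.031)
i,W,K,R,t=cam('top');save('t9.png',cv2.resize(i[130:300,90:470],None,fx=2,fy=2,interpolation=2))
hsv=cv2.cvtColor(i,cv2.COLOR_RGB2HSV);mv=((hsv[...,0]>140)&(hsv[...,1]>25)&(hsv[...,1]<110)).ravel();P=W.reshape(-1,3)[mv]
for x,y in((.645,-.243),(.668,.008)):
  q=P[(abs(P[:,0]-x)<.035)&(abs(P[:,1]-y)<.045)&(P[:,2]>.04)];print(x,len(q),np.percentile(q,[3,97],axis=0).round(3).tolist())"
```

```text
tube 5490 [0.5319 0.2074 0.0249]
2108 0.0957 [[0.505, 0.178, 0.092], [0.5596, 0.2327, 0.0974]] ((532.5989379882812, 205.4866180419922), 29.596113204956055)
0.645 200 [[0.634, -0.268, 0.048], [0.656, -0.217, 0.09]]
0.668 299 [[0.653, -0.016, 0.044], [0.701, 0.034, 0.053]]
```

View pics/t9.png

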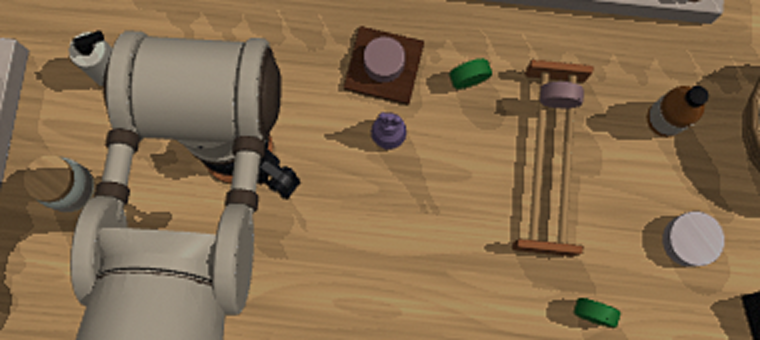

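The last view shows the spare thin soap standing in the rack at (562,93), with the sample and all the other items in place. The stack top measures 95.7 mm, against the line at 96 mm, centred and flat. Handing in.

```bash
python3 -c "
from h import *
print(bot.finish_job())"
```

```text
the job is handed in; nothing more can be done
None
```

I put the thick soap and then one thin soap into the tube, both lying flat. The top of the stack measures 95.7 mm above the counter against the line at 96 mm, the spare thin soap still stands in the rack, nothing else was disturbed, and I handed the job in at about 33 s; no verdict came back.

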